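# Fit the D-bore knob to the turntable's sprung spindle and hold it pressed

## Task

Slide the boxwood knob out through the open end of its slotted rack, turn it so that the flat on its skirt faces the same way as the flat of the D-shaped steel spindle on the grey turntable stand, and push it fully home on the spindle. Then press it on down against the spindle's spring, to the stop or nearly so, and finish while still holding the knob pressed down, gripper on it. Leave the other things on the table where they are.

Things in the scene. Friction and masses are not known exactly. Their poses are not given: they have to be found in the camera images.
- knob: Pale boxwood knob, 62 mm high, about 70 g, upright in the rack's slot. Origin: centre of underside, z up. Skirt: radius 24 mm, z 0 to 23 mm, one side cut flat 15 mm from the axis, facing +x. Neck: radius 10 mm, z 23 to 34 mm. Bar grip on top: 42 mm long in x, 14 mm wide in y, z 34 to 62 mm; pinch it across y from above
- knob_seat (a point): Centre of the ceiling of the blind D-shaped bore in the knob's underside, 20 mm above the knob's origin, same axes. Bore: radius 11.5 mm, cut flat 6.5 mm from the axis on +x (the side of the skirt's flat), 20 mm deep. This point meets spindle_tip when the knob is fully home. It goes on when within about 10 degrees and 1.5 mm
- rack: Fixed dark wooden rack, 120 mm long in x, 76 wide in y, 37 high; origin: centre of underside. A channel 56 mm wide runs along x, floor 6 mm thick (the knob stands on it), closed at +x, open at -x. Two lips (31 to 37 mm high) overhang it along its whole length and leave a slot 29 mm wide at y = 0. The knob starts near x = 0, y = 0, turned up to 0.4 rad
- rack_mouth (a point): Middle of the rack's open end, at rack x = -60 mm, on the table; same axes as the rack. The knob's skirt lies beneath the lips and its neck between them: it cannot be lifted until slid in rack -x until its axis is 25 mm or more past this point. Outside there is no floor: the table is 6 mm lower
- stand: Fixed grey turntable stand, a housing 190 mm long (x = -40 to +150 mm), 90 mm wide, top 39 mm above the table, with a steel collar (radius 22 mm) to 45 mm around the spindle. Origin: on the table below the spindle's axis. A small aluminium turntable (radius 45 mm) with an amber impression fixed on it is at x = 100 mm, up to 64 mm high
- spindle_tip (a point): Centre of the top of the upright steel D-shaped spindle, 75 mm above the table when not pressed; moves with the spindle. z up. The spindle stands 30 mm out of the collar, radius 10 mm, cut flat 5 mm from the axis on its +x side (towards the turntable); its top 3 mm taper in by a fifth. It does not turn
- spindle (a joint): How far the spindle is pressed down, 0 to 0.008 m (the stop). Spring: it starts to yield at 5 N and needs 13 N at the stop; it comes back up when released. The knob, fully home, stays 2 mm clear of the collar at the stop
- shellac: Bystander: cracked amber shellac impression, disc 64 mm across, 10 mm high
- seal_box: Bystander: round pewter seal box, 60 mm across, 28 mm high
- dividers: Bystander: iron dividers lying flat, about 160 mm long, 9 mm high
- jar: Bystander: squat stoneware jar, 100 mm across, 88 mm high
- brush: Bystander: dusting brush lying flat
- round_handle: Bystander: round wooden stamp handle, 44 mm across, 50 mm high, no flat on it; not the knob
Not all that is in view belongs to the job. Leave any purple look-alike of the knob alone.

How it is judged (in metres and radians):
On the way, in this order (a step that is already met when the one before it is completed fails the run):
1. the knob has been slid out of the rack's open end (x of knob in the frame of rack below -0.08 m), for 0.05 s.
2. the knob is home on the spindle (distance between knob_seat and spindle_tip below 0.004 m), for 0.05 s.
At the end, for the whole second after the job is handed in: Knob home on the spindle (bore ceiling within 4 mm of its tip, flats matched within 0.25 rad, upright within 0.12 rad), spindle pressed down more than 5 of its 8 mm, fingers on the knob with over 2 N, all through the last second. No bystander ever shifted over 30 mm (distance between knob_seat and spindle_tip below 0.004 m and angle between the x axis of knob and the x axis of spindle_tip, either way round below 0.25 rad and angle between knob's own z axis and vertical below 0.12 rad and value of joint spindle above 0.005 m and contact force between the fingers and knob above 2 N); the arm keeps its last pose, push and grip.
It fails at once if a bystander is shifted by more than 30 mm (distance of any of shellac, seal_box, dividers, jar, brush, round_handle from where it was at the start of the episode above 0.03 m).
It also fails if it takes over 51 s, if anything falls off the work surface, if the arm or the gripper's body presses on something with over 40 N, if the wrist force passes 120 N, or if a joint passes its speed limit or range.

## Robot

A 6-joint arm with a two-finger parallel gripper is mounted at the origin on the work surface. World frame = base frame: x ahead of the robot, y to its left, z up, the work surface at z = 0. Lengths are in mm, angles in rad, forces in N, time in s.
With the tool pointing down it reaches from about 350 to 775 mm from the base axis. Payload 7.3 kg.
Tool frame: the origin (TCP) lies at the very end of the fingers, on their centre line; the grasp point (between the pads) lies behind it (bot.grip_point_offset is the z of the grasp point in the tool frame, in mm); z points along the fingers, y is the line along which they close (so a half turn about z gives the same grasp; the last joint's range is limited). The gripper opens to 92 mm and grips with 3 to 60 N. Pads are 19 mm wide; open, the fingers measure 130 mm over their backs; the gripper's body (75 mm by 190 mm) begins 47 mm behind the grasp point.
Start: joints at [-1.367, 0.342, 1.524, -0, 1.275, -0.146], TCP at [179.946, -493.218, 226.741] pointing down, gripper open.
Joint ranges: [-2.53, 2.53], [-0.77, 2.02], [0.04, 2.7], [-1, 4.14], [0.28, 2.66], [-3.11, 3.11]. Speed limits (rad/s): [2.57, 2.57, 3.14, 3.14, 3.14, 3.14].

## Interface

Orientations are given as [roll, pitch, yaw] about the fixed x, y, z axes, in that order (R = Rz(yaw) Ry(pitch) Rx(roll)).
In Python, from plant import bot gives the robot as it stands. The module is installed in compiled form; this text tells all that it offers.
- The arm moves only by the shell command python3 -m crank 'ROWS'. ROWS is JSON, a list that holds one entry, the list of rows, each a list of 5 numbers: the opening, from 0 (shut) to 1 (fully open), then the shift along the tool's x, y, z in cm, then the turn about the tool's z in degrees. In form: [[[claw, x, y, z, turn], ...]]. A call has exactly 10 rows; each row is the pose to reach, as a shift and turn from the pose commanded when the call began, along the tool's axes at that moment; what a row does not reach only later rows make up. A row lasts 1/10 s, in which the tool goes at most 50 mm and 8.59 degrees, less where a joint would pass 70% of its speed; a pose out of reach is approached as far as the arm can. A call with a gripper value outside its range is refused whole. The fingers move at their own pace and stop on an object; the grip force is fixed at half the most. Time passes only in rows, so rows that repeat a pose let the fingers close, or fill a call up. It gives the time, the measured TCP pose, the force, the opening and the grip force at its end, in the units of the state.
- bot.get_obs(): the state, without advancing time (a new reading comes with each control period).
- bot.capture(name): name is "scene" or "top"; returns (picture, depth): 400x640x3 uint8, red, green, blue; 400x640 float32, mm along the optical axis (not along the pixel's ray), 0 where there is no reading.
- bot.calibration(name): a dict with "vertical_fov" (degrees; the focal length in pixels is half the picture's height over the tangent of half this angle, whatever the lens; pixels are square), "cx", "cy" (the principal point, pixels), "rvec" (rotation vector, rad) and "tvec" (3), from world to camera coordinates, as OpenCV has them. Camera axes: x right, y down, z forward; pixel columns grow to the right and rows downward; lengths in mm; the calibration is good to about 2 mm. A picture is of the moment at which its call begins. calibration takes no time and is no camera call.
- bot.close_job(): hands the job in; it is judged then, once.
The state is a dict: "time": time; "joint_positions": joint angles; "dq": joint speeds; "tau": joint torques, N m; "tool_pos": TCP position; "tcp_rot": TCP orientation; "contact_force": force on the tool from outside, world axes, zero at the start; "moment": the same for the moment, N m; "grip_width": finger opening in mm; "finger_force": force on a finger pad.
Only numpy, scipy, OpenCV 4.12 (cv2) and the standard library are available. Lean on these libraries where they do the work, as an engineer would, in place of code of your own. Each camera call takes 0.05 s, during which the arm holds its last target. There are 200 camera calls.

## Working session

There is one attempt and no reset: what is moved stays moved. The work goes in short steps, Python scripts to look and compute and a shell command to move; the robot and the scene stay as the last step left them, time stands still between calls to the robot, and variables do not carry over. Pictures are saved under pics/ and viewed, at most 10 in all, crops included, and the job is handed in when it is done.

```bash
mkdir -p pics; cat > h.py <<'E'
import numpy as np, cv2
from plant import bot
def cal(n):
    c=bot.calibration(n); f=200/np.tan(np.radians(c["vertical_fov"])/2)
    K=np.array([[f,0,c["cx"]],[0,f,c["cy"]],[0,0,1]]); R=cv2.Rodrigues(np.array(c["rvec"],float))[0]
    return K,R,np.array(c["tvec"],float).ravel()
def cloud(n,d):
    K,R,t=cal(n); v,u=np.mgrid[:400,:640]
    p=np.stack([(u-K[0,2])/K[0,0]*d,(v-K[1,2])/K[1,1]*d,d],-1)
    return (p-t)@R
def plane(n,uv,z):
    K,R,t=cal(n); uv=np.atleast_2d(uv).astype(float)
    r=np.c_[uv,np.ones(len(uv))]@np.linalg.inv(K).T@R; c=-R.T@t
    return c+r*((z-c[2])/r[:,2])[:,None]
def proj(n,P):
    K,R,t=cal(n); q=(np.atleast_2d(P)@R.T+t)@K.T; return q[:,:2]/q[:,2:]
E
python3 - <<'E'
from h import *
for n in("scene","top"):
    im,d=bot.capture(n); cv2.imwrite(f"pics/{n}0.png",im[:,:,::-1]); np.savez(f"{n}0.npz",im=im,d=d)
    K,R,t=cal(n); print(n,K[0,0],-R.T@t,R[2],(d>0).mean(), bot.calibration(n))
o=bot.get_obs(); print(o,bot.grip_point_offset)
E
```

```text
scene 459.13592146600405 [ 878.40650599 -547.4983708  1177.06582588] [-0.25242718  0.42893019 -0.86735195] 0.99606640625 {'vertical_fov': 47.0759650269674, 'cx': 326.9670413087962, 'cy': 203.45856647591003, 'rvec': array([ 2.55081625,  0.65757823, -0.19377183]), 'tvec': array([-484.90815644, -196.68897315, 1477.50260301])}
top 434.4284023834826 [ 374.18315508  -19.8027084  1105.56824519] [ 1.76483911e-01 -3.90821129e-04 -9.84303447e-01] 0.99599609375 {'vertical_fov': 49.44032769846176, 'cx': 317.1358668507567, 'cy': 195.89072543756834, 'rvec': array([ 2.153102  , -2.10595843,  0.19191163]), 'tvec': array([ -32.68838843,  562.8384551 , 1022.16958881])}
{'time': 0.1, 'joint_positions': array([-1.36701955e+00,  3.42667419e-01,  1.52488437e+00, -2.90392825e-05,
        1.27539025e+00, -1.46034057e-01]), 'dq': array([-0.0005384 , -0.00271165, -0.00173715, -0.00051443, -0.00023769,
        0.00079303]), 'tau': array([ 2.05517412e-03, -4.32002378e+01, -2.44696999e+01,  7.19573954e-02,
        5.25967323e-02, -4.78992206e-05]), 'tool_pos': array([ 179.85336489, -492.86554296,  226.11995051]), 'tcp_rot': array([-3.14025358e+00, -1.68883191e-04,  3.49819192e-01]), 'contact_force': array([-0.15101306,  0.07925561, -0.24856181]), 'moment': array([-0.00814635, -0.01076876, -0.02181038]), 'finger_force': 0.0, 'grip_width': 91.86651766263853} -18.8
```

View pics/top0.png

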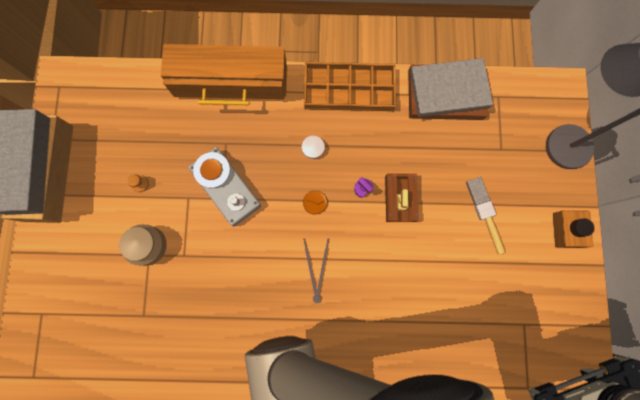

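View pics/scene0.png

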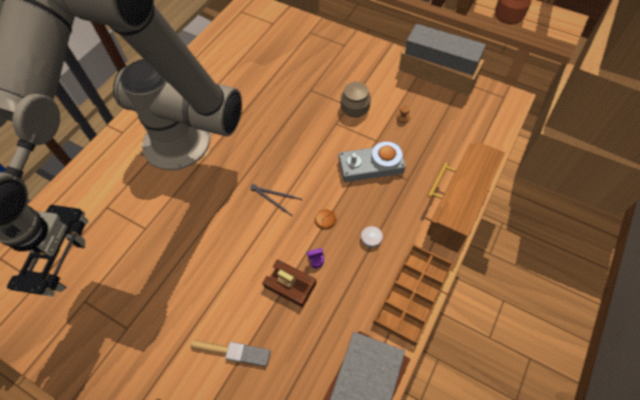

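The top view shows the rack at about (403,197) with the knob's bar inside it. The stand is at (225,187), with the spindle near (236,202) and the turntable at (212,170). The purple look-alike is at (364,187). Next I enlarge both and measure.

```bash
python3 - <<'E'
from h import *
S={}
for n in("scene","top"):
    z=np.load(f"{n}0.npz"); S[n]=(z["im"],z["d"],cloud(n,z["d"]))
im=S["top"][0]; s=S["scene"][0]
r=lambda a,f: cv2.resize(a,None,fx=f,fy=f,interpolation=cv2.INTER_CUBIC)
a=r(im[160:235,370:440],5); b=r(im[140:235,185:270],4); c=r(s[255:310,255:325],5); e=r(s[135:190,330:415],4)
W=np.zeros((600,800,3),np.uint8)
for q,(y,x) in((a,(0,0)),(b,(0,360)),(c,(380,0)),(e,(385,360))):
    q=q[:600-y,:800-x]; W[y:y+q.shape[0],x:x+q.shape[1]]=q
cv2.imwrite("pics/crop0.png",W[:,:,::-1])
# rack: pixels by height in box around; stand likewise
for n,boxes in(("top",{"rack":(165,230,380,425),"stand":(145,230,185,265)}),("scene",{"rack":(255,310,255,325),"stand":(135,190,335,410)})):
    im,d,P=S[n]
    for k,(r0,r1,c0,c1) in boxes.items():
        p=P[r0:r1,c0:c1].reshape(-1,3); rg=im[r0:r1,c0:c1].reshape(-1,3)
        print(n,k,"table z",np.median(p[p[:,2]<12,2]))
        for lo,hi in(((31,43),(52,75)) if k=="rack" else ((33,43),(48,58),(66,85))):
            q=p[(p[:,2]>lo)&(p[:,2]<hi)][:,:2]
            if len(q)<3: continue
            m=cv2.minAreaRect(q.astype(np.float32)); print(lo,hi,len(q),"mean",q.mean(0).round(1),"rect",np.round(m[0],1),np.round(m[1],1),round(m[2],1))
E
```

```text
top rack table z -0.1538017058060698
31 43 973 mean [ 572.2 -234. ] rect [ 570.3 -234.2] [120.1  77.4] 1.1
52 75 120 mean [ 561.9 -234. ] rect [ 562.2 -234.8] [15.3 40.4] 89.3
top stand table z -0.3035395403088981
33 43 1395 mean [565. 195.] rect [588.5 214.5] [190.3  89.8] 39.0
48 58 522 mean [619.8 241.1] rect [604.6 217.2] [155.3  89. ] 53.5
66 85 66 mean [566.1 197.2] rect [590.2 218. ] [133.5  47.1] 35.9
scene rack table z 0.4757137609093982
31 43 914 mean [ 574.8 -233.9] rect [ 569.6 -201.9] [121.3 143.6] 1.1
52 75 124 mean [ 566.9 -227.9] rect [ 583.2 -199.2] [111.9  38.7] 61.0
scene stand table z 0.06356416165823259
33 43 817 mean [575.8 190.6] rect [589.5 213.3] [189.3  92.2] 39.0
48 58 307 mean [618.1 231.2] rect [604.9 212.6] [160.2  90.7] 56.8
66 85 38 mean [560.8 188.6] rect [586.3 211.7] [118.   34.7] 30.7
```

View pics/crop0.png

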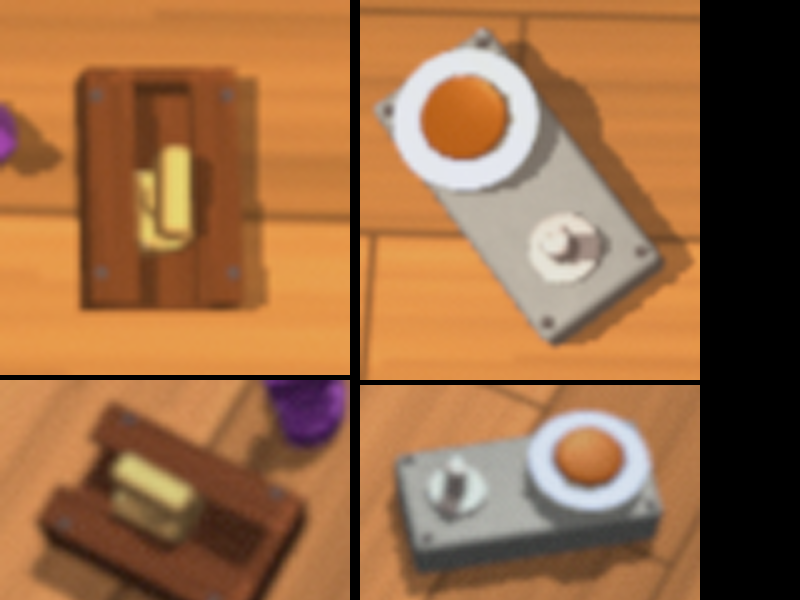

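The crop shows the bar lying nearly along world x. The rack is closed at its far (+x) end and open toward the robot (-x), and the skirt's flat faces +x. Next I refine the bar and spindle centres from both views.

```bash
python3 - <<'E'
from h import *
up=4
for n,rb,sb in(("top",(170,225,388,420),(185,215,220,255)),("scene",(258,305,262,312),(140,175,340,370))):
    z=np.load(f"{n}0.npz"); im,d=z["im"],z["d"]; P=cloud(n,d)
    r0,r1,c0,c1=rb; p=P[r0:r1,c0:c1]; 
    hsv=cv2.cvtColor(im,cv2.COLOR_RGB2HSV)[r0:r1,c0:c1]
    m=((np.abs(p[...,2]-68)<4)&(hsv[...,2]>150)&(np.hypot(p[...,0]-562,p[...,1]+234)<40)).astype(np.uint8)
    v,u=np.nonzero(m); q=plane(n,np.c_[u+c0,v+r0],68)[:,:2]
    c=q.mean(0); w,V=np.linalg.eigh(np.cov((q-c).T)); R=cv2.minAreaRect(q.astype(np.float32))
    print(n,"bar n",len(q),"c",c.round(1),"ang",np.degrees(np.arctan(V[1,1]/V[0,1])).round(1),"len",np.sqrt(12*w).round(1),"rect",np.round(R[0],1),np.round(R[1],1),round(R[2],1),"z med",np.median(p[...,2][m>0]).round(1))
    r0,r1,c0,c1=sb; p=P[r0:r1,c0:c1]
    near=np.hypot(p[...,0]-546,p[...,1]-180)<25
    m=near&(p[...,2]>70)&(p[...,2]<82)
    v,u=np.nonzero(m); q=plane(n,np.c_[u+c0,v+r0],75)[:,:2]
    print("  tip n",len(q),"mean",q.mean(0).round(1),"ext",q.min(0).round(1),q.max(0).round(1),"z",np.median(p[...,2][m]).round(1))
    m=near&(p[...,2]>43.5)&(p[...,2]<50); v,u=np.nonzero(m); q=plane(n,np.c_[u+c0,v+r0],45)[:,:2]
    (cx,cy),r=cv2.minEnclosingCircle(q.astype(np.float32)); print("  collar",len(q),round(cx,1),round(cy,1),round(r,1), "z",np.median(p[...,2][m]).round(1))
    # housing top rect via rays on plane 39
    for zz,lo,hi,cen,rad in((39,34,43,(588,214),125),(37,33,42,(570,-234),75)):
        k=(P[...,2]>lo)&(P[...,2]<hi)&(np.hypot(P[...,0]-cen[0],P[...,1]-cen[1])<rad)
        k=cv2.morphologyEx(k.astype(np.uint8),cv2.MORPH_OPEN,np.ones((2,2)))
        v,u=np.nonzero(k); q=plane(n,np.c_[u,v],zz)[:,:2].astype(np.float32); R=cv2.minAreaRect(q); print("  rect",np.round(R[0],1),np.round(R[1],1),round(R[2],2))
    # purple & bystanders
    H=cv2.cvtColor(im,cv2.COLOR_RGB2HSV); m=(H[...,0]>130)&(H[...,0]<160)&(H[...,1]>120)
    print("  purple",P[m].min(0).round(),P[m].max(0).round())
E
```

```text
top bar n 79 c [ 562.  -233.6] ang -0.9 len [11.9 42. ] rect [ 562.4 -233.5] [ 9.7 39.8] 89.2 z med 66.9
  tip n 44 mean [544.7 178.6] ext [537.  169.8] [554.3 189. ] z 73.8
  collar 124 545.7 179.9 22.2 z 45.3
  rect [585.7 211.3] [188.7  89.3] 39.13
  rect [ 568.4 -236.6] [117.1  76.3] 1.03
  purple [ 572. -157.    6.] [ 612. -116.   65.]
scene bar n 68 c [ 563.9 -235. ] ang -1.0 len [13.3 39.7] rect [ 563.6 -235. ] [12.7 39.2] 89.1 z med 67.9
  tip n 26 mean [545.9 176.4] ext [538.1 166.9] [555.  185.7] z 74.4
  collar 80 546.1 179.2 23.0 z 46.3
  rect [593.8 209.7] [187.9  91.4] 39.32
  rect [ 574.6 -236.6] [120.9  77.9] 1.05
  purple [ 209. -547.    2.] [ 878. -124. 1177.]
```

Both views agree. The knob is at about (563, -234.3) with yaw -0.9°. The spindle is at about (546, 179.3), with the flat facing 39.1°. The rack mouth is at x≈510. First move: go above the knob.

```bash
python3 -m crank '[[[0.4,2,-0.5,0,1],[0.4,6,-1.5,0,3],[0.4,11,-2.7,0,6],[0.4,16,-4,0,9],[0.4,21,-5.2,0,12],[0.4,26,-6.5,0,15],[0.4,31,-7.7,0,18],[0.4,36,-9,0,20],[0.4,41,-10.2,2,21],[0.4,44.9,-11.2,5,21]]]'; python3 -c "
from h import *
o=bot.get_obs(); print(o['tool_pos'],o['tcp_rot'],o['contact_force'])"
```

```text
time: 1.1
tool_pos: [556.7, -239.3, 185.0]
tcp_rot: [3.14, -0.004, -0.016]
contact_force: [0.5, -1.1, 0.6]
grip_width: 36.7
finger_force: 0.0
[ 556.67009716 -239.27604069  184.99777305] [ 3.1395846  -0.00363381 -0.01631417] [ 0.47227845 -1.05945802  0.60443952]
```

```bash
python3 -m crank '[[[0.4,0,0,1,0],[0.4,0,0,4,0],[0.4,0,0,7,0],[0.4,0,0,9.5,0],[0.4,0,0,11,0],[0.4,0,0,12,0],[0.4,0,0,12.6,0],[0.4,0,0,13.1,0],[0.4,0,0,13.4,0],[0.4,0,0,13.4,0]]]'; python3 - <<'E'
from h import *
a=bot.capture("scene")[0]; b=bot.capture("top")[0]
r=lambda a,f: cv2.resize(a,None,fx=f,fy=f,interpolation=cv2.INTER_CUBIC)
A=r(a[220:340,230:350],3.2);B=r(b[140:260,345:465],3.2)
cv2.imwrite("pics/g1.png",np.hstack([A,B])[:,:,::-1]); o=bot.get_obs(); print(o['tool_pos'],o['tcp_rot'],o['contact_force'])
E
```

```text
time: 2.1
tool_pos: [554.0, -240.6, 50.2]
tcp_rot: [3.141, -0.0, -0.017]
contact_force: [0.4, -0.6, 0.0]
grip_width: 36.5
finger_force: 0.0
[ 554.23828096 -240.68742059   50.56712426] [ 3.14105186e+00 -8.01887170e-04 -1.66724866e-02] [-0.02219988  0.77926917  0.2406369 ]
```

View pics/g1.png

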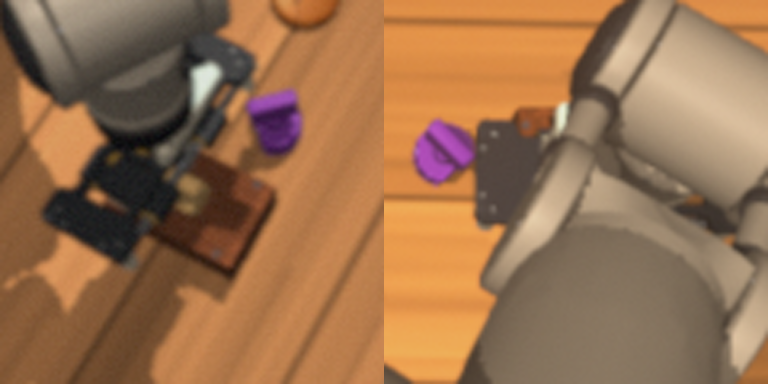

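The left (scene) half shows the gripper straddling the bar, with fingers clear of the lips. The purple look-alike is clear at the upper right. The arm lags about 9 mm short of target, so I correct that and then close.

```bash
python3 -m crank '[[[0.4,0.4,-0.3,0,0],[0.4,0.8,-0.6,0,0],[0.4,0.88,-0.64,0.2,0],[0.4,0.88,-0.64,0.5,0],[0.4,0.88,-0.64,0.75,0],[0.4,0.88,-0.64,0.75,0],[0.4,0.88,-0.64,0.75,0],[0.4,0.88,-0.64,0.75,0],[0.4,0.88,-0.64,0.75,0],[0.4,0.88,-0.64,0.75,0]]]'
```

```text
time: 3.2
tool_pos: [562.9, -234.4, 42.6]
tcp_rot: [3.141, -0.0, -0.017]
contact_force: [0.2, 0.7, -0.5]
grip_width: 36.6
finger_force: 0.0
```

```bash
python3 -m crank '[[[0,0,0,0,0],[0,0,0,0,0],[0,0,0,0,0],[0,0,0,0,0],[0,0,0,0,0],[0,0,0,0,0],[0,0,0,0,0],[0,0,0,0,0],[0,0,0,0,0],[0,0,0,0,0]]]'
```

```text
time: 4.2
tool_pos: [562.9, -234.3, 42.5]
tcp_rot: [3.141, 0.0, -0.017]
contact_force: [-0.8, 0.0, -0.3]
grip_width: 13.7
finger_force: 30.0
```

```bash
python3 -m crank '[[[0,0,0,-0.1,0],[0,-0.5,0.02,-0.1,0],[0,-1.5,0.05,-0.1,0],[0,-2.8,0.1,-0.1,0],[0,-4.1,0.14,-0.1,0],[0,-5.5,0.19,-0.1,0],[0,-6.9,0.24,-0.1,0],[0,-8.2,0.28,-0.1,0],[0,-9.2,0.32,-0.1,0],[0,-9.8,0.34,-0.1,0]]]'; python3 -m crank '[[[0,0,0,0,0],[0,0,0,0,0],[0,0,0,-0.5,0],[0,0,0,-1.5,0],[0,0,0,-3,0],[0,0,0,-5,0],[0,0,0,-7,0],[0,0,0,-9,0],[0,0,0,-10,0],[0,0,0,-10.5,0]]]'; python3 - <<'E'
from h import *
A=[]
for n in("scene","top"):
    im,d=bot.capture(n); np.savez(f"{n}1.npz",im=im,d=d)
    o=bot.get_obs(); u,v=proj(n,o['tool_pos'])[0].astype(int); print(n,u,v)
    u0=min(max(u-60,0),520);v0=min(max(v-60,0),280);A.append(cv2.resize(im[v0:v0+120,u0:u0+120],None,fx=3.2,fy=3.2,interpolation=cv2.INTER_CUBIC))
cv2.imwrite("pics/g2.png",np.hstack(A)[:,:,::-1]); print(o)
E
```

```text
time: 5.2
tool_pos: [463.7, -236.0, 43.6]
tcp_rot: [-3.141, 0.0, -0.017]
contact_force: [0.2, -0.8, -1.3]
grip_width: 13.9
finger_force: 30.0
time: 6.2
tool_pos: [465.4, -236.2, 149.9]
tcp_rot: [3.14, -0.002, -0.017]
contact_force: [-0.1, -0.9, -2.0]
grip_width: 13.6
finger_force: 30.0
scene 247 245
top 414 234
{'time': 6.3, 'joint_positions': array([-6.16751136e-01,  4.11783584e-01,  1.64927697e+00, -5.24422131e-05,
        1.07959596e+00,  9.70639493e-01]), 'dq': array([-0.00154403,  0.02188729,  0.02161308,  0.00045913, -0.01424571,
        0.00089567]), 'tau': array([ 5.02816681e-02, -4.54680848e+01, -2.26474750e+01,  6.85856841e-02,
        1.00082194e-01, -2.25040349e-04]), 'tool_pos': array([ 465.02608875, -236.07401732,  148.944305  ]), 'tcp_rot': array([ 3.14102576e+00, -7.46422201e-04, -1.65693758e-02]), 'contact_force': array([ 0.08347218,  0.06028433, -1.87390998]), 'moment': array([ 0.04432956,  0.03185144, -0.00476035]), 'finger_force': 29.996871650218964, 'grip_width': 13.947118007351238}
```

View pics/g2.png

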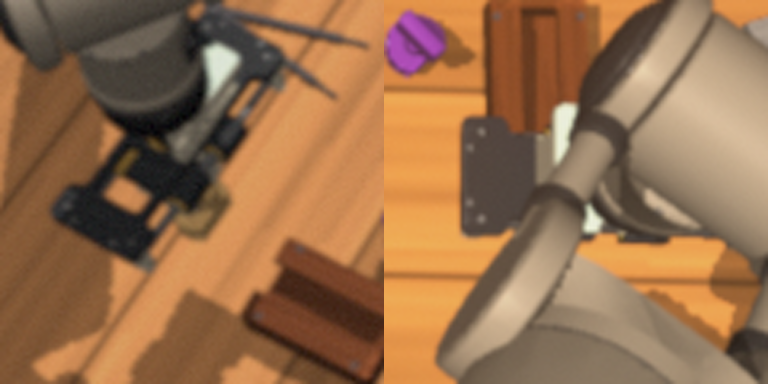

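The scene half shows the knob lifted clear of the rack and held upright, with its skirt's flat facing the rack (+x). I now carry it above the spindle, turning 40°.

```bash
python3 -m crank '[[[0,0.2,-1,0,-1],[0,0.5,-3,0,-3],[0,1,-6,0,-6],[0,1.6,-9,0,-9],[0,2.1,-12,0,-12],[0,2.7,-15,0,-15],[0,3.2,-18,0,-18],[0,3.7,-21,0,-21],[0,4.1,-23,0,-23],[0,4.3,-24,0,-24]]]'; python3 -m crank '[[[0,0,0,0,0],[0,0,0,0,0],[0,0,0,0,0],[0,0,0,0,0],[0,0,0,0,0],[0,0,0,0,0],[0,0,0,0,0],[0,0,0,0,0],[0,0,0,0,0],[0,0,0,0,0]]]'
```

```text
time: 7.3
tool_pos: [511.3, 5.5, 147.6]
tcp_rot: [-3.14, 0.002, 0.406]
contact_force: [-0.5, -0.1, -1.7]
grip_width: 13.4
finger_force: 30.0
time: 8.3
tool_pos: [511.8, 3.2, 148.5]
tcp_rot: [3.141, 0.0, 0.402]
contact_force: [0.6, -0.5, -0.5]
grip_width: 13.7
finger_force: 30.0
```

```bash
python3 -m crank '[[[0,0.5,-0.7,0,-1],[0,1.8,-2.7,0,-3],[0,3.5,-5.2,0,-6],[0,5.2,-7.7,0,-9],[0,6.9,-10.2,0,-12],[0,8.4,-12.5,0,-14],[0,9.4,-13.9,0,-15.5],[0,10.04,-14.87,0,-16],[0,10.04,-14.87,0,-16],[0,10.04,-14.87,0,-16]]]'; python3 - <<'E'
from h import *
A=[]
for n in("scene","top"):
    im,d=bot.capture(n); np.savez(f"{n}2.npz",im=im,d=d)
    o=bot.get_obs(); u,v=proj(n,o['tool_pos'])[0].astype(int); print(n,u,v)
    u0=min(max(u-50,0),540);v0=min(max(v-50,0),300);A.append(cv2.resize(im[v0:v0+100,u0:u0+100],None,fx=4,fy=4,interpolation=cv2.INTER_CUBIC))
cv2.imwrite("pics/g3.png",np.hstack(A)[:,:,::-1]); print(o['tool_pos'],o['tcp_rot'])
E
```

```text
time: 9.3
tool_pos: [545.9, 178.8, 148.4]
tcp_rot: [3.141, 0.001, 0.681]
contact_force: [0.2, -0.1, -1.4]
grip_width: 13.9
finger_force: 30.0
scene 354 139
top 228 193
[545.9786715  178.30222633 148.49034416] [3.14138619e+00 4.69688293e-04 6.80078800e-01]
```

View pics/g3.png

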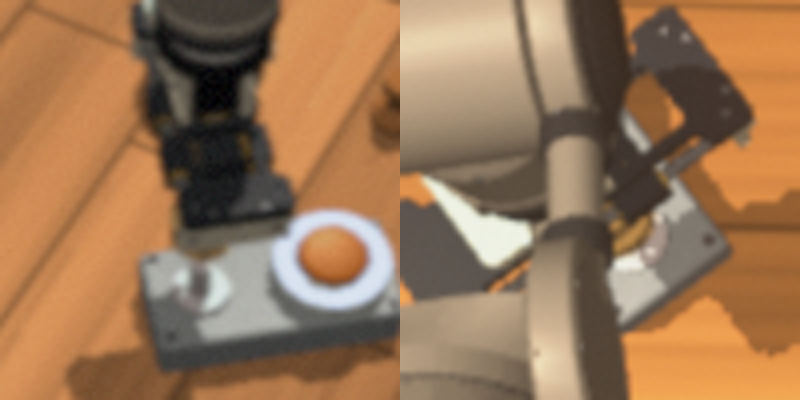

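The scene half shows the knob mostly hidden by the gripper, just above the spindle; the spindle and collar are at about (195,285) in the crop. I descend gently and watch the force.

```bash
python3 -m crank '[[[0,0,0,0.5,0],[0,0,0,1.5,0],[0,0,0,2.5,0],[0,0,0,3.2,0],[0,0,0,3.6,0],[0,0,0,3.8,0],[0,0,0,4,0],[0,0,0,4.1,0],[0,0,0,4.2,0],[0,0,0,4.2,0]]]'
```

```text
time: 10.4
tool_pos: [546.1, 179.3, 106.6]
tcp_rot: [3.141, -0.0, 0.681]
contact_force: [-0.5, -0.2, -0.3]
grip_width: 13.6
finger_force: 30.0
```

No contact force, and the bore is about 5 mm over the tip. I continue.

```bash
python3 -m crank '[[[0,0,0,0.2,0],[0,0,0,0.4,0],[0,0,0,0.6,0],[0,0,0,0.8,0],[0,0,0,1.0,0],[0,0,0,1.1,0],[0,0,0,1.2,0],[0,0,0,1.3,0],[0,0,0,1.3,0],[0,0,0,1.3,0]]]'; python3 -m crank '[[[0,0,0,0.1,0],[0,0,0,0.2,0],[0,0,0,0.3,0],[0,0,0,0.3,0],[0,0,0,0.3,0],[0,0,0,0.3,0],[0,0,0,0.3,0],[0,0,0,0.3,0],[0,0,0,0.3,0],[0,0,0,0.3,0]]]'
```

```text
time: 11.4
tool_pos: [546.0, 179.3, 93.5]
tcp_rot: [3.142, 0.0, 0.681]
contact_force: [-0.2, 0.5, -0.4]
grip_width: 14.0
finger_force: 30.0
time: 12.4
tool_pos: [546.1, 179.4, 90.5]
tcp_rot: [3.141, -0.0, 0.681]
contact_force: [-2.1, 0.4, 4.8]
grip_width: 13.6
finger_force: 30.0
```

The ceiling has met the tip at the expected height (90.5, against 91.5 predicted). Next I press against the spring.

```bash
python3 -m crank '[[[0,0,0,0.1,0],[0,0,0,0.2,0],[0,0,0,0.3,0],[0,0,0,0.4,0],[0,0,0,0.5,0],[0,0,0,0.6,0],[0,0,0,0.65,0],[0,0,0,0.65,0],[0,0,0,0.65,0],[0,0,0,0.65,0]]]'
```

```text
time: 13.4
tool_pos: [546.1, 179.4, 84.7]
tcp_rot: [3.141, -0.0, 0.681]
contact_force: [-3.5, -1.0, 9.5]
grip_width: 14.1
finger_force: 30.0
```

```bash
python3 -m crank '[[[0,0,0,0.05,0],[0,0,0,0.1,0],[0,0,0,0.15,0],[0,0,0,0.2,0],[0,0,0,0.2,0],[0,0,0,0.2,0],[0,0,0,0.2,0],[0,0,0,0.2,0],[0,0,0,0.2,0],[0,0,0,0.2,0]]]'; python3 - <<'E'
from h import *
print(np.mean([bot.get_obs()['contact_force']],0))
A=[]
for n in("scene","top"):
    im,d=bot.capture(n); o=bot.get_obs(); print(o['contact_force'],o['tool_pos']); u,v=proj(n,o['tool_pos'])[0].astype(int)
    A.append(cv2.resize(im[v-50:v+50,u-50:u+50],None,fx=4,fy=4,interpolation=cv2.INTER_CUBIC))
cv2.imwrite("pics/g4.png",np.hstack(A)[:,:,::-1])
E
```

```text
time: 14.4
tool_pos: [546.2, 179.4, 83.4]
tcp_rot: [3.141, -0.001, 0.682]
contact_force: [-4.5, -1.9, 14.8]
grip_width: 14.0
finger_force: 30.0
[-4.5419763  -1.93294801 14.79856513]
[-4.06599678 -1.08036533 14.48681187] [546.16718677 179.38122987  83.35960323]
[-4.49560097 -0.60190901 14.9236446 ] [546.16296427 179.36227693  83.35329678]
```

View pics/g4.png

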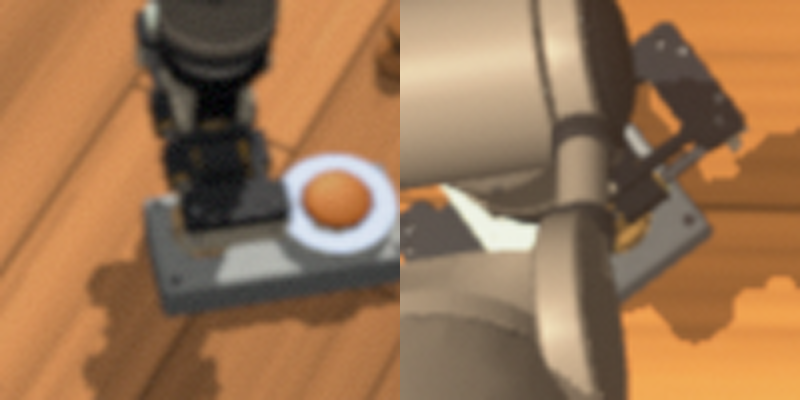

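The knob sits down at the collar with the gripper on it and clear of the turntable. The force, about 15 N at z 83.4, is past the 13 N needed at the stop. I hand in.

```bash
python3 -c "
from plant import bot
print(bot.close_job())"
```

```text
the job is handed in; nothing more can be done
None
```

I handed the job in at about 14.5 s with the knob home on the spindle, flats matched by the arm's yaw reading, and held pressed at or near the stop (about 15 N down, 30 N grip); I saw no verdict, and I didn't re-measure the bystanders, though the arm only passed well above them.

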